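# Pry open the vial case with the spatula

## Robot

A 7-joint arm with a two-finger parallel gripper is mounted at the origin on the work surface. World frame = base frame: x ahead of the robot, y to its left, z up, the work surface at z = 0. Lengths are in mm, angles in rad, forces in N, time in s.
With the tool pointing down it reaches from about 400 to 875 mm from the base axis. Payload 4.4 kg.
Tool frame: the origin (TCP) lies at the very end of the fingers, on their centre line; the grasp point (between the pads) lies 19 mm behind it (tcp_to_grasp is the distance from the TCP to the grasp point, in mm); z points along the fingers, y is the line along which they close (so a half turn about z gives the same grasp; the last joint's range is limited). The gripper opens to 85 mm and grips with 20 to 120 N. Pads are 22 mm wide; open, the fingers measure 114 mm over their backs; the gripper's body (76 mm by 85 mm) begins 54 mm behind the grasp point. The pads swing forward as they close: fully open they stand 13 mm farther back than shut.
Start: joints at [1.251, 0.628, 0.038, 1.517, -0.027, 0.996, -0.02], TCP at [163.232, -629.184, 231.313] pointing down, gripper open.
Joint ranges: [-3.06, 3.06], [-0.37, 2.12], [-1.25, 1.32], [0.18, 2.47], [-1.1, 4.24], [0.23, 1.98], [-2.94, 2.94]. Speed limits (rad/s): [2.57, 2.57, 3.14, 3.14, 3.14, 3.14, 3.14].

## Interface

Orientations are given as a 3x3 rotation matrix whose columns are the frame's x, y, z axes.
In Python, from workcell import * gives the robot as it stands. Calls block until the motion is done:
- move_pose(position, orientation): joint-space move of the TCP to a pose.
- servo_line(position, ori=None, v=150, contact_N=None): straight line of the TCP; ori=None keeps the orientation; v is the mean speed in mm/s. With contact_N (N) it stops when the force on the tool has changed by that much, and returns True; else False.
- movej(angles): joint-space move.
- grip(opening): finger opening in mm; the grip force is fixed at half the most; returns when the fingers have stopped.
- hold(seconds).
- inverse_kinematics(position, orientation): joint angles nearest the present ones, or None.
- sense(): the state.
- camera(name): name is "side" or "top"; returns a dict with "color" (384x512x3 uint8, red, green, blue), "fx", "fy", "cx", "cy" (pixels), "k1" (the pictures are not rectified: a ray, as slopes to the right and down, at radius r is drawn at 1 + k1 r^2 times it, then the intrinsics apply), "R" (3x3) and "t" (3): a world point X has camera coordinates R X + t. Camera axes: x right, y down, z forward; pixel columns grow to the right and rows downward; lengths in mm; the calibration is good to about 2 mm. A picture is of the moment at which its call begins. There is no depth.
A pose or a line that the arm cannot do raises IKError and nothing moves.
- sign_off(): hands the job in; it is judged then, once.
Trained networks look in the newest picture that a camera, given by its name, has taken for a name from the list of things; names that differ only in an ending like _2 or _b are one class to them, and where a whole thing is asked for, a point or a joint stands for the part that bears it (a point fixed in the world has none). Each returns a list of dicts, best first, with "score" (0 to 1); they miss things now and then, are a little off and sometimes report something else, mostly with a low value. They report only what shows in the picture. A call takes as long as a camera call.
- spot_in(camera, target): "location" ([column, row] in pixels, amid what is visible of it).
The state is a dict: "time": time; "qpos": joint angles; "dq": joint speeds; "joint_torque": joint torques, N m; "tool_pos": TCP position; "ee_rot": TCP orientation; "ft_force": force on the tool from outside, world axes, zero at the start; "moment": the same for the moment, N m; "width": finger opening in mm; "gripper_force": force on a finger pad.
Only numpy, scipy, OpenCV 4.12 (cv2) and the standard library are available. Lean on these libraries where they do the work, as an engineer would, in place of code of your own. Each camera call takes 0.05 s, during which the arm holds its last target. There are 200 camera calls.

## Task

Take the spatula from the steel tray, push its blade into the yellow notch of the vial case and lever the blue cover up with it: keep your fingers off the cover until the blade has raised it by a good 30 mm at its front edge. Then swing the cover gently back as far as it goes, so that it stays open past upright, and lay the spatula flat in the tray again. Leave the jar, beaker and bottles where they stand.

Things in the scene. Friction and masses are not known exactly. Their poses are not given: they have to be found in the camera images.
- case: grey vial case fixed to the bench, 110 mm (x) by 140 mm (y) by 50 mm high without its cover; walls 5 mm; origin at the centre of its underside, z up. Its front (-x side) has the yellow pry notch, its back (+x side) the steel hinge. Vials inside reach 36 mm high.
- notch (a point): centre of the mouth of the pry notch, in the outer face of the case's front wall, 45 mm above the bench. The notch is a gap 64 mm wide (along y) and 10 mm high (40 to 50 mm above the bench) between the yellow part of the front wall and the underside of the shut cover, and opens into the case. Axes as the case's: push the blade in along +x. A yellow strip on the cover marks it from above.
- hinge (a point): middle of the hinge line, which runs along the case's y at its back top edge, 50 mm above the bench; the underside of the cover lies in a plane through this line. Axes as the case's.
- cover_edge (a point): middle of the lower front edge of the blue cover, 110 mm from the hinge line; moves with the cover. The cover is a flat plate 110 x 140 x 10 mm without a handle, 0.15 kg.
- cover (a joint): opening angle of the cover in rad: 0 shut (flat), 1.57 upright, 1.9 its stop, leaning back. The hinge is stiff: the cover stays where it is left and needs about 2 to 3 N at its front edge.
- spatula: loose spatula, 200 mm long, 0.09 kg: orange square handle 100 x 14 x 14 mm from x = -100 to 0 mm, thin dark steel blade 100 x 20 x 2.5 mm from x = 0 to +100 mm, at half the handle's height. Origin on the underside, where handle and blade meet; x points to the blade's tip, z up as it lies.
- spatula_grip (a point): good point to grip the spatula, in the handle's middle line, 30 mm behind the blade's root and 130 mm behind the tip; axes as the spatula's
- spatula_tip (a point): middle of the blade's front end, at half its thickness; axes as the spatula's
- spatula_end (a point): middle of the free end of the spatula's handle, 200 mm behind the tip; axes as the spatula's
- tray: flat open steel tray fixed to the bench, 270 mm (x) by 160 mm (y), rim 14 mm high, walls and floor 4 mm thick; origin at the centre of its underside. The spatula lies in it lengthwise beside a jar.
- jar: small white jar with blue lid, 36 mm diameter, 45 mm tall, standing in the tray; bystander; origin at the centre of its underside
- amber_small: small amber bottle, 34 mm diameter, 85 mm tall, standing beside the case; bystander; origin at the centre of its underside
- amber_a: amber bottle with red cap, 72 mm diameter, 150 mm tall; bystander; origin at the centre of its underside
- amber_b: a second amber bottle with red cap, 72 mm diameter, 150 mm tall; bystander; origin at the centre of its underside
- white_a: white plastic bottle, 40 mm diameter, 110 mm tall; bystander; origin at the centre of its underside
- cork_jar: glass jar with cork lid, 60 mm diameter, 75 mm tall; bystander; origin at the centre of its underside
- beaker: glass beaker, 66 mm diameter, 85 mm tall; bystander; origin at the centre of its underside

How it is judged:
By the outcome, as a careful person would: the job done as asked, in the order asked, and still so for the second after the job is handed in, with the robot touching nothing.
It also fails if it takes over 59 s, if anything falls off the work surface, if the arm or the gripper's body presses on something with over 40 N, if the wrist force passes 120 N, or if a joint passes its speed limit or range.

## Working session

There is one attempt and no reset: what is moved stays moved. The work goes in short steps, each a Python script; the robot and the scene stay as the last script left them, time stands still between calls to the robot, and variables do not carry over. Pictures are saved under pics/ and viewed, at most 10 in all, crops included, and the job is handed in when it is done.

```bash
mkdir -p pics; ls; python3 - <<'E'
from workcell import *
import cv2,numpy as np
s=sense(); print(s['time'],s['ee_rot'],s['width'],s['ft_force'])
for c in ['top','side']:
    d=camera(c); cv2.imwrite(f'pics/{c}0.png',cv2.resize(d['color'][:,:,::-1],(800,600),interpolation=cv2.INTER_CUBIC))
    print(c,{k:np.round(d[k],4).tolist() for k in ['fx','fy','cx','cy','k1','R','t']}, (-d['R'].T@d['t']).round())
    for n in ['case','notch','hinge','cover_edge','cover','spatula','spatula_grip','spatula_tip','spatula_end','tray','jar','amber_small','beaker']:
        try: print(n,[(np.round(r['location'],1).tolist(),round(r['score'],2)) for r in spot_in(c,n)][:3])
        except Exception as e: print(n,e)
print(sense()['time'])
E
```

```text
pics
0.0 [[ 9.67972223e-01  2.51056823e-01 -4.96459517e-04]
 [ 2.51057313e-01 -9.67970551e-01  1.79941571e-03]
 [-2.88026000e-05 -1.86642422e-03 -9.99998258e-01]] 85.16079140779622 [-0.32066651 -0.1710031   0.29732457]
top {'fx': 486.8708, 'fy': 486.8708, 'cx': 256.1154, 'cy': 186.5014, 'k1': 0.0322, 'R': [[0.0089, -0.9999, 0.0052], [-0.9889, -0.0096, -0.1484], [0.1484, -0.0038, -0.9889]], 't': [-1.7404, 633.3365, 1558.0702]} [ 395.   10. 1635.]
case []
notch [([199.9, 208.9], 0.98), ([311.2, 196.9], 0.62)]
hinge [([195.9, 206.3], 0.77), ([198.7, 207.9], 0.7)]
cover_edge [([199.7, 209.6], 0.58)]
cover [([197.8, 211.1], 0.75)]
spatula [([120.9, 191.7], 0.66), ([308.3, 195.0], 0.53)]
spatula_grip [([312.9, 198.7], 0.87)]
spatula_tip [([309.6, 195.5], 0.84)]
spatula_end [([308.3, 196.9], 0.8)]
tray [([312.3, 210.4], 0.67)]
jar [([197.2, 209.8], 0.66), ([338.1, 178.0], 0.63)]
amber_small [([169.7, 221.7], 0.54)]
beaker [([397.3, 233.6], 0.75)]
side {'fx': 445.8978, 'fy': 445.8978, 'cx': 258.2476, 'cy': 185.9907, 'k1': 0.0612, 'R': [[-0.9141, -0.4051, 0.0167], [-0.3001, 0.6483, -0.6998], [0.2726, -0.6447, -0.7142]], 't': [582.2452, 222.4098, 1132.4839]} [290. 822. 955.]
case [([256.7, 252.4], 0.7)]
notch [([254.3, 251.9], 0.67), ([295.6, 165.5], 0.28)]
hinge [([254.8, 248.3], 0.95)]
cover_edge [([255.0, 246.5], 0.84)]
cover [([257.8, 244.0], 0.85)]
spatula [([299.4, 163.7], 0.81)]
spatula_grip [([298.5, 163.9], 0.65)]
spatula_tip [([295.1, 161.3], 0.73), ([314.1, 94.5], 0.51), ([351.4, 111.8], 0.32)]
spatula_end [([294.8, 162.5], 0.6), ([230.4, 156.2], 0.57)]
tray [([301.4, 163.3], 0.8)]
jar [([285.2, 138.3], 0.48)]
amber_small [([296.0, 161.4], 0.72), ([314.0, 93.7], 0.19)]
beaker [([351.6, 110.5], 0.67), ([201.1, 189.2], 0.63)]
1.4
```

View pics/top0.png

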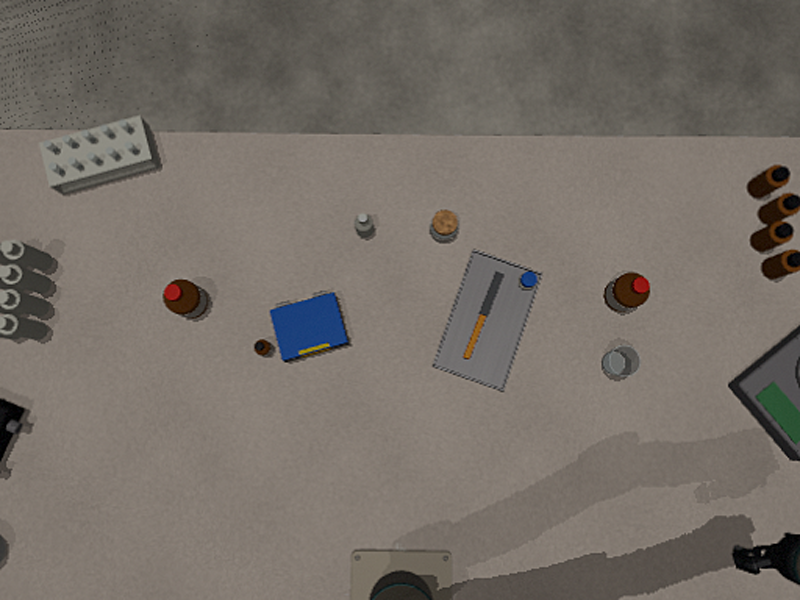

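View pics/side0.png

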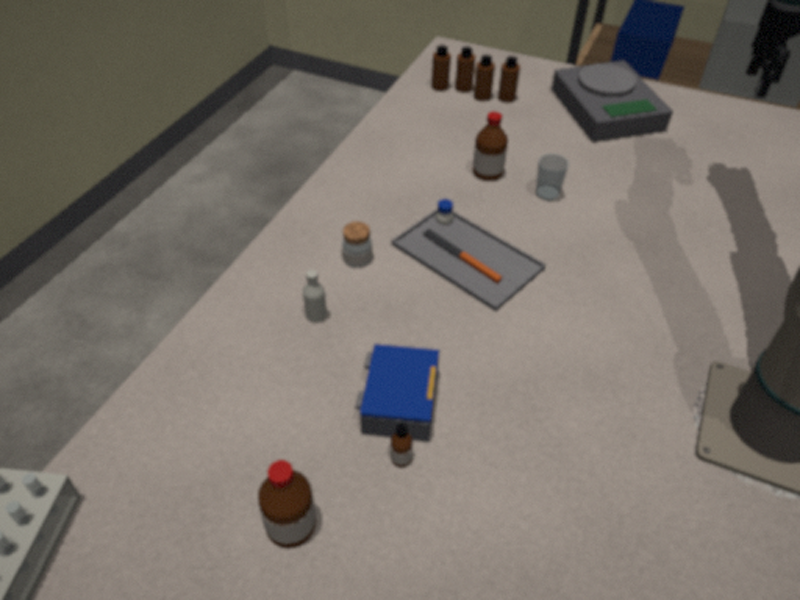

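The top picture shows the blue cover with corners near (271,308), (337,292), (349,345), (283,361) and its yellow strip at (314,350). The spatula runs from its handle end at (466,357) to its tip at (500,273), and the jar stands at (528,279). The side picture agrees: cover around (400,385), spatula from (430,232) to (498,280), small bottle at (401,445). The detectors only report rough centres, so I'll measure edges by colour.

```bash
cat > h.py <<'E'
from workcell import *
import cv2, numpy as np
from scipy.optimize import least_squares
def rays(d,px):
    K=np.array([[d['fx'],0,d['cx']],[0,d['fy'],d['cy']],[0,0,1]])
    u=cv2.undistortPoints(np.float64(px).reshape(-1,1,2),K,np.array([d['k1'],0,0,0,0.])).reshape(-1,2)
    R,t=np.array(d['R']),np.array(d['t'])
    return -R.T@t, np.c_[u,np.ones(len(u))]@R
def onplane(d,px,z):
    o,r=rays(d,px); return o+r*((z-o[2])/r[:,2])[:,None]
def proj(d,X):
    c=np.atleast_2d(X)@np.array(d['R']).T+np.array(d['t']); u=c[:,:2]/c[:,2:]
    u=u*(1+d['k1']*(u**2).sum(1,keepdims=True))
    return u*[d['fx'],d['fy']]+[d['cx'],d['cy']]
def mask(d,lo,hi,box):
    h=cv2.cvtColor(d['color'],cv2.COLOR_RGB2HSV); m=cv2.inRange(h,np.array(lo),np.array(hi))
    k=np.zeros_like(m); x0,y0,x1,y1=box; k[y0:y1,x0:x1]=m[y0:y1,x0:x1]
    n,l,s,_=cv2.connectedComponentsWithStats(k)
    i=1+np.argmax(s[1:,4]); return np.uint8(l==i)*255
def pix(m): y,x=np.nonzero(m); return np.c_[x,y].astype(float)
def Rz(a): c,s=np.cos(a),np.sin(a); return np.array([[c,-s,0],[s,c,0],[0,0,1.]])
def fit_box(ds,ms,z0,z1,x,dx,dy,y0=0,x0=0):
    """pose (x,y,yaw) of a box whose hulls match the masks' moments (centroid, area-free second moments)"""
    C=np.array([[a*dx/2+x0,b*dy/2+y0,z] for a in(-1,1) for b in(-1,1) for z in(z0,z1)])
    def feat(cn):
        m=cv2.moments(np.float32(cn)) ; c=np.array([m['m10'],m['m01']])/m['m00']
        S=np.array([m['mu20'],m['mu11'],m['mu02']])/m['m00']; return np.r_[c,S/np.sqrt(S[0]+S[2])]
    F=[feat(cv2.convexHull(np.float32(pix(m)))) for m in ms]
    def res(p):
        X=C@Rz(p[2]).T+[p[0],p[1],0]
        return np.concatenate([feat(cv2.convexHull(np.float32(proj(d,X))))-f for d,f in zip(ds,F)])
    r=least_squares(res,x,x_scale=[10,10,.1],diff_step=1e-4); return r.x,np.round(r.fun,2)
E
python3 - <<'E'
from h import *
T=camera('top');S=camera('side')
f=512/800
bx=lambda *a:[int(v*f) for v in a]
bl=([105,120,40],[130,255,255]); 
for nm,(d,b,ob) in {'T':(T,bx(255,285,360,368),bx(440,260,520,370)),'S':(S,bx(345,335,450,430),bx(415,225,520,290))}.items():
    m=mask(d,*bl,b); P=onplane(d,pix(m),60); r=cv2.minAreaRect(np.float32(P[:,:2])); print(nm,'cover',len(P),P.mean(0),r)
    h=cv2.cvtColor(d['color'],cv2.COLOR_RGB2HSV)
    y=mask(d,[20,120,100],[35,255,255],b); P=onplane(d,pix(y),60);print(' strip',len(P),P.mean(0))
    o=mask(d,[3,120,80],[20,255,255],ob); P=onplane(d,pix(o),18); print(' handle',len(P),P.mean(0),cv2.minAreaRect(np.float32(P[:,:2])))
    v=h[:,:,2]; k=mask(d,[0,0,0],[180,255,75],ob);P=onplane(d,pix(k),12); print(' blade',len(P),P.mean(0),cv2.minAreaRect(np.float32(P[:,:2])))
oT=mask(T,[3,120,80],[20,255,255],bx(440,260,520,370));oS=mask(S,[3,120,80],[20,255,255],bx(415,225,520,290))
for a in ([T],[oT]),([S],[oS]),([T,S],[oT,oS]): print('handle fit',fit_box(*a,4,18,[610,-130,-.3],100,14,x0=-50))
for a,b in(('jar','top'),('tray','top')): pass
print('small',onplane(T,[[262*f,343*f]],80))
for d,n,b in((T,'T',bx(255,285,360,368)),(S,'S',bx(345,335,450,430))):
    c=d['color'][b[1]:b[3],b[0]:b[2]]; 
    c2=T['color'][160:250,270:350] if n=='T' else S['color'][130:200,245:350]
    cv2.imwrite(f'pics/c{n}.png',cv2.resize(np.hstack([cv2.resize(c,(100,100)),cv2.resize(c2,(100,100))])[:,:,::-1],(800,400),interpolation=cv2.INTER_CUBIC))
E
```

```text
T cover 1381 [559.9156904  195.88285407  60.        ] ((557.9642944335938, 195.34844970703125), (109.9889907836914, 139.5888214111328), 16.434022903442383)
 strip 42 [511.60889694 182.5755122   60.        ]
 handle 114 [ 544.01811306 -154.13463167   18.        ] ((543.7626953125, -154.0143280029297), (12.492740631103516, 98.37044525146484), 68.42991638183594)
 blade 161 [ 636.29121862 -191.44719174   12.        ] ((636.56005859375, -191.81246948242188), (19.029237747192383, 99.32646179199219), 67.3012466430664)
S cover 1858 [555.96912864 205.43064854  60.        ] ((555.2976684570312, 201.57012939453125), (108.11697387695312, 142.10720825195312), 17.19935417175293)
 strip 11 [504.66832014 196.24496713  60.        ]
 handle 142 [ 540.67227274 -147.59172306   18.        ] ((540.9945678710938, -147.9940948486328), (19.154207229614258, 102.90901947021484), 69.18052673339844)
 blade 137 [ 635.13149475 -186.796985     12.        ] ((633.9725341796875, -186.30364990234375), (22.009626388549805, 98.18505859375), 68.10050964355469)
handle fit (array([ 5.91061984e+02, -1.73567176e+02, -3.83496550e-01]), array([ 0.  , -0.  ,  0.15, -0.17,  0.33]))
handle fit (array([ 5.89619211e+02, -1.73833629e+02, -3.86927011e-01]), array([-0.  , -0.01,  0.29,  0.17,  0.35]))
handle fit (array([ 5.90284968e+02, -1.73747741e+02, -3.85363801e-01]), array([ 0.03,  0.22,  0.16, -0.19,  0.32, -0.2 , -0.07,  0.3 ,  0.16,
        0.34]))
small [[519.18348238 285.40246622  80.        ]]
```

```bash
python3 - <<'E'
from h import *
T=camera('top');S=camera('side'); f=512/800
bx=lambda *a:[int(v*f) for v in a]
ms=[]
for d,b in((T,bx(255,285,360,368)),(S,bx(345,335,450,430))):
    m=mask(d,[105,120,40],[130,255,255],b)|mask(d,[20,120,100],[35,255,255],b); ms.append(m)
for a in ([T],ms[:1]),([S],ms[1:]),([T,S],ms): print(fit_box(*a,50,60,[557,197,.29],110,140))
c,_=fit_box([T,S],ms,50,60,[557,197,.29],110,140)
sp=np.array([590.3,-173.7]); ys=-.385
# reach checks
q=sense()['qpos']
def tool(yaw,s=1): return np.c_[s*Rz(yaw)[:,0],-s*Rz(yaw)[:,1],[0,0,-1]]
for s in(1,-1):
    g=np.r_[sp+(Rz(ys)@[-22,0,0])[:2],6]
    print('grasp',s,inverse_kinematics(g,tool(ys,s)))
    for fx,z in((-55-122-25,40),(-55-122+28,40),(0,120)):
        p=np.r_[c[:2]+(Rz(c[2])@[fx,0,0])[:2],z]; print(s,fx,p.round(),inverse_kinematics(p,tool(c[2],s)))
E
```

```text
(array([5.58330491e+02, 1.95342083e+02, 2.95779949e-01]), array([ 0.  , -0.  ,  0.12, -0.01,  0.09]))
(array([5.56049202e+02, 1.97969164e+02, 2.61455097e-01]), array([ 0.  , -0.03,  0.29, -0.04,  0.51]))
(array([5.57049310e+02, 1.96676385e+02, 2.77475612e-01]), array([-0.42,  0.39,  0.15,  0.04,  0.06, -0.14, -0.54,  0.25,  0.04,
        0.51]))
grasp 1 [ 0.13522984  0.87264394  0.16102241  1.82656961 -0.2778442   0.46427005
 -1.466826  ]
1 -202 [363. 141.  40.] [-0.21296971  0.69807372 -0.33422764  2.35940785  1.09276155  0.23975526
 -2.84710345]
1 -149 [414. 156.  40.] [-0.54477097  0.71181671  0.17783563  2.23115756 -0.51614363  0.23632908
 -1.19870019]
1 0 [557. 197. 120.] [-0.36143751  0.68351971 -0.04026973  1.78832125  0.04092484  0.67055658
 -1.71805882]
grasp -1 [ 0.52104324  0.90900231 -0.46535465  1.81477475  0.69332667  0.58705934
  0.80231467]
-1 -202 [363. 141.  40.] [ 0.0257772   0.77732711 -0.69895014  2.35268766  1.29552311  0.48807965
  0.07300349]
-1 -149 [414. 156.  40.] [ 0.04158564  0.80195926 -0.70001627  2.21521312  1.11735109  0.54109222
  0.30620718]
-1 0 [557. 197. 120.] [ 0.20822766  0.92494356 -1.06192131  1.77137176  0.93723573  1.04583211
  0.63445752]
```

```bash
cat >> h.py <<'E'
def tool(yaw,pitch=0):  # pitch>0: blade tip up
    B=Rz(yaw)@cv2.Rodrigues(np.array([0,-pitch,0.]))[0]   # blade frame
    return np.c_[-B[:,0],B[:,1],-B[:,2]]
SP=np.array([590.3,-173.7]); YS=-.385; G=22
CASE=np.array([557.2,196.6]); YC=.28
def st(tag=''):
    s=sense(); print(tag,'t',round(s['time'],2),'p',np.round(s['tool_pos'],1),'F',np.round(s['ft_force'],1),'M',np.round(s['moment'],2),'w',round(s['width'],1),'q',np.round(s['qpos'],2)); return s
E
python3 - <<'E'
from h import *
g=SP+(Rz(YS)@[-G,0,0])[:2]; R=tool(YS)
move_pose(np.r_[g,230],R); grip(45); 
servo_line(np.r_[g,60],v=250); print(servo_line(np.r_[g,6.5],v=60,contact_N=6)); st()
print(grip(0)); st('gripped')
servo_line(np.r_[g,70],v=120); hold(.2); st('up')
T=camera('top');S=camera('side')
a=S['color'][110:230,250:390];
cv2.imwrite('pics/grip.png',cv2.resize(a[:,:,::-1],(700,600),interpolation=cv2.INTER_CUBIC))
E
```

```text
False
 t 6.16 p [ 570.2 -165.4    6.8] F [0.2 0.5 0.4] M [ 0.01 -0.   -0.03] w 45.1 q [ 0.51  0.9  -0.44  1.81  0.67  0.58  0.83]
False
gripped t 6.55 p [ 570.3 -165.4    7.1] F [-0.7  0.5  5.3] M [0.1  0.09 0.  ] w 12.2 q [ 0.51  0.9  -0.44  1.81  0.67  0.58  0.83]
up t 7.42 p [ 569.2 -165.3   69.1] F [-0.3  0.2 -2.1] M [ 0.   -0.07  0.01] w 11.9 q [ 0.55  0.82 -0.52  1.8   0.6   0.69  0.88]
```

View pics/grip.png

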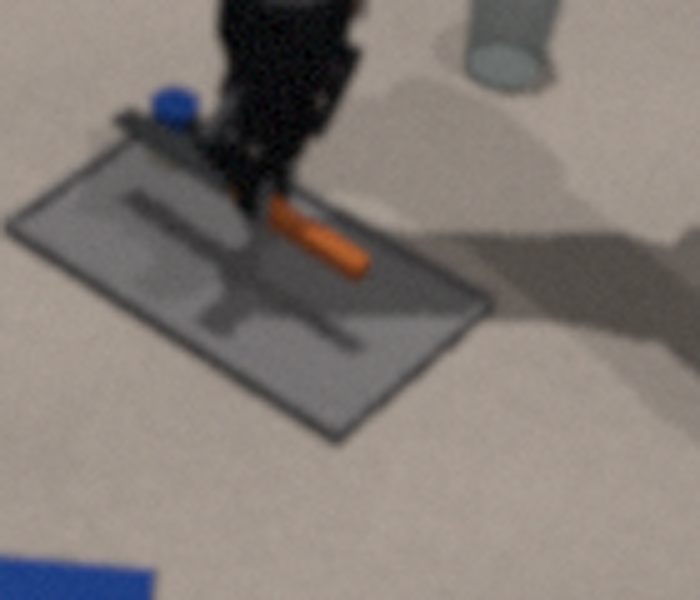

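Spatula is held level: orange handle end at about (365,262) and blade tip at about (125,122) in the crop. Next is the pre-insertion pose, with a check on the tip.

```bash
cat >> h.py <<'E'
def gp(u,z,dy=0): # world TCP for tip at case-x u (from front wall outer face, +in), blade centre height z
    return np.r_[CASE+(Rz(YC)@[-55+u-100-G,dy,0])[:2], z-4]
def spat(TCP_u,z): pass
E
python3 - <<'E'
from h import *
s=sense(); p=np.array(s['tool_pos'])
servo_line(np.r_[p[:2],130],v=250)
move_pose(gp(-20,124),tool(YC)); st()
servo_line(gp(-20,45),v=150); hold(.2); st()
T=camera('top');S=camera('side')
for n,d in(('T',T),('S',S)):
    e=proj(d,np.array([np.r_[CASE+(Rz(YC)@[-75,0,0])[:2],45],np.r_[CASE+(Rz(YC)@[-275,0,0])[:2],45],np.r_[CASE+(Rz(YC)@[-55,0,0])[:2],40]])); print(n,'expect tip,end,notch',e.round(1).tolist())
    for k in('spatula_tip','spatula_end'): print(k,[(np.round(r['location'],1).tolist(),round(r['score'],2)) for r in spot_in('top' if n=='T' else 'side',k)][:2])
    c=e[[0,2]].mean(0).astype(int); a=d['color'][c[1]-50:c[1]+50,c[0]-65:c[0]+65]; print('crop origin',c-[65,50])
    cv2.imwrite(f'pics/pre{n}.png',cv2.resize(a[:,:,::-1],None,fx=3,fy=5.9,interpolation=cv2.INTER_CUBIC) if 0 else cv2.resize(a[:,:,::-1],(780,600),interpolation=cv2.INTER_CUBIC))
a=np.hstack([cv2.imread('pics/preT.png'),cv2.imread('pics/preS.png')]); cv2.imwrite('pics/pre.png',cv2.resize(a,(800,308)))
E
```

```text
t 9.29 p [368.9 141.6 119.9] F [-0.  -0.6 -0.5] M [-0.02 -0.02 -0.02] w 12.2 q [ 0.02  0.56 -0.64  2.29  0.73  0.5   0.64]
 t 10.17 p [368.5 142.2  41.6] F [ 0.2 -0.3 -0.7] M [-0.02 -0.01  0.01] w 12.2 q [-0.19  0.7  -0.36  2.35  1.07  0.26  0.33]
T expect tip,end,notch [[202.9, 231.2], [218.7, 291.7], [201.5, 225.3]]
spatula_tip [([205.5, 244.4], 0.7)]
spatula_end []
crop origin [137 178]
S expect tip,end,notch [[285.5, 249.6], [366.6, 259.7], [277.5, 249.8]]
spatula_tip [([318.4, 253.5], 0.68)]
spatula_end [([317.6, 254.4], 0.84)]
crop origin [216 199]
```

View pics/preS.png

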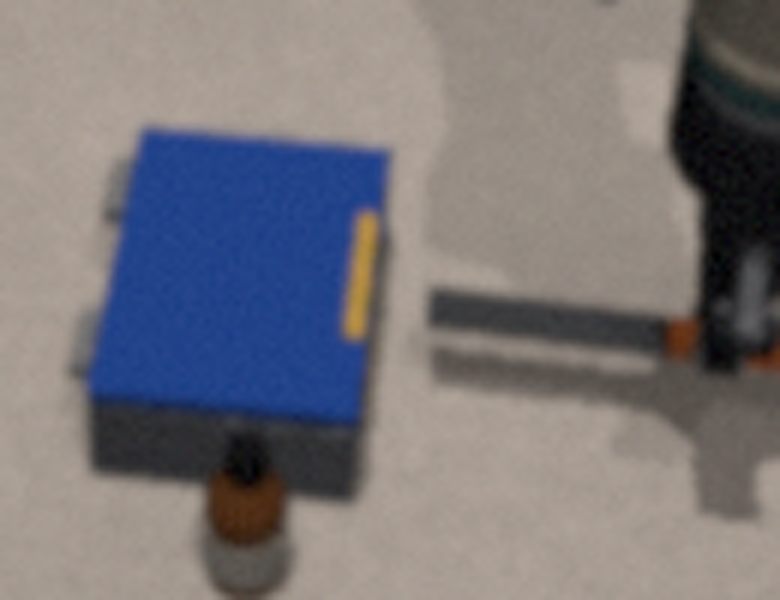

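```bash
python3 - <<'E'
from h import *
T=camera('top');S=camera('side')
X=lambda u,z=45,y=0: np.r_[CASE+(Rz(YC)@[-55+u,y,0])[:2],z]
out={}
for n,d in(('T',T),('S',S)):
    ax=proj(d,np.array([X(-20),X(-120)])); dr=(ax[0]-ax[1]);L=np.linalg.norm(dr);dr/=L; nr=np.array([-dr[1],dr[0]])
    # intensity sampled in the blade frame
    a=np.arange(-.4*L,.35*L,.25); b=np.arange(-9,9.01,.25)   # along from tip, across
    P=ax[0]+a[:,None,None]*dr+b[None,:,None]*nr
    g=cv2.remap(cv2.cvtColor(d['color'],cv2.COLOR_RGB2GRAY).astype(np.float32),P[...,0].astype(np.float32),P[...,1].astype(np.float32),cv2.INTER_CUBIC)
    np.save(f'g{n}.npy',g)
    im=cv2.resize(np.uint8(np.clip(g.T*1.5,0,255)),(800,280),interpolation=cv2.INTER_CUBIC); out[n]=im
    print(n,'tip col in strip',.4/.75*800,'px per mm',L/100,'col scale',800/len(a),'row scale',280/len(b),'zero row',140)
    for t in(-.3,-.2,-.1):
        i=np.argmin(abs(a-t*L)); print(t,np.round(g[i-4:i+5].mean(0)[::4]).astype(int).tolist())
cv2.imwrite('pics/strip.png',np.vstack([out['T'],out['S']]))
E
```

```text
T tip col in strip 426.6666666666667 px per mm 0.30990080126978464 col scale 8.602150537634408 row scale 3.835616438356164 zero row 140
-0.3 [128, 131, 133, 132, 131, 135, 128, 80, 49, 60, 61, 62, 59, 66, 72, 97, 120, 127, 134]
-0.2 [129, 132, 133, 132, 131, 134, 126, 75, 49, 59, 60, 61, 62, 64, 77, 106, 124, 126, 135]
-0.1 [131, 134, 135, 132, 131, 136, 129, 81, 52, 57, 62, 60, 58, 71, 91, 113, 116, 118, 130]
S tip col in strip 426.6666666666667 px per mm 0.40419741467471554 col scale 6.557377049180328 row scale 3.835616438356164 zero row 140
-0.3 [88, 84, 97, 119, 130, 115, 85, 67, 60, 60, 61, 71, 103, 138, 156, 159, 154, 148, 145]
-0.2 [83, 86, 106, 129, 137, 120, 85, 63, 60, 59, 58, 71, 105, 138, 158, 161, 160, 153, 145]
-0.1 [99, 95, 102, 120, 128, 116, 86, 66, 59, 58, 61, 72, 100, 136, 156, 161, 158, 155, 147]
```

View pics/strip.png

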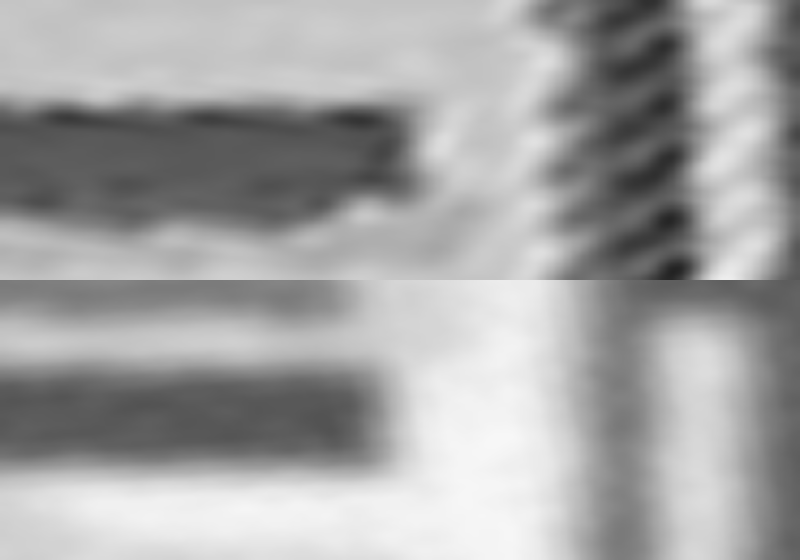

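Strip view: the blade is on its line to within about 1.5 mm in both pictures, and its tip (column ~410 top, ~385 side, 427 expected) lies 2–4 mm short of expected. I'll push in with contact stops.

```bash
python3 - <<'E'
from h import *
s0=st()
print(servo_line(gp(-20,45.5),v=40)); 
for u in(12,33):
    c=servo_line(gp(u,45.5),v=45,contact_N=4); s=st(u); print(c)
    if c: break
else:
    hold(.1); f0=np.array(sense()['ft_force'])
    p=np.array(sense()['tool_pos']); print('up',servo_line(p+[0,0,8],v=25,contact_N=1.5)); s=st('up')
E
```

```text
t 10.57 p [367.9 142.2  41.1] F [-0.6  0.2 -1.1] M [ 0.02 -0.03 -0.02] w 12.3 q [-0.19  0.7  -0.36  2.35  1.07  0.26  0.32]
False
12 t 11.68 p [398.3 150.8  41.5] F [-0.5 -0.4 -0.3] M [-0.01 -0.    0.05] w 12.5 q [-0.12  0.73 -0.45  2.26  0.98  0.36  0.44]
False
33 t 12.29 p [418.7 156.7  41.4] F [-0.2  0.1 -1.1] M [-0.02  0.01  0.  ] w 12.1 q [-0.08  0.75 -0.5   2.21  0.94  0.41  0.49]
False
up True
up t 12.78 p [418.  156.4  49.6] F [ 1.5  0.8 -2.7] M [0.05 0.03 0.09] w 12.4 q [-0.07  0.73 -0.52  2.2   0.91  0.43  0.52]
```

```bash
cat >> h.py <<'E'
def arc(th,r=80,z0=48): return gp(112.5-r*np.cos(th), z0+4+r*np.sin(th))
E
python3 - <<'E'
from h import *
for th in(.1,.2,.3,.4,.45):
    c=servo_line(arc(th),v=40,contact_N=15); s=sense(); print(th,c,np.round(s['tool_pos'],1),np.round(s['ft_force'],1),np.round(s['moment'],2))
    if c: break
S=camera('side'); e=proj(S,np.r_[CASE,45])[0].astype(int)
a=S['color'][e[1]-70:e[1]+50,e[0]-60:e[0]+100]; print(e-[60,70],st()['time'])
cv2.imwrite('pics/lift.png',cv2.resize(a[:,:,::-1],(800,600),interpolation=cv2.INTER_CUBIC))
E
```

```text
0.1 False [418.2 156.4  56. ] [-1.1  0.4 -2.2] [-0.07  0.41  0.02]
0.2 False [419.8 157.   64.1] [-1.1 -0.4 -2.7] [-0.06  0.45  0.  ]
0.3 False [422.1 157.8  71.9] [-0.5 -0.7 -3. ] [-0.11  0.3  -0.07]
0.4 False [425.  158.7  79.5] [-0.3  0.6 -2.5] [-0.03  0.14 -0.09]
0.45 False [426.3 159.   83. ] [-0.2 -0.2 -2.7] [-0.03  0.23 -0.02]
 t 14.46 p [426.3 159.   82.9] F [ 0.5  0.5 -2.3] M [-0.06  0.19 -0.09] w 11.8 q [-0.    0.69 -0.62  2.16  0.81  0.53  0.62]
[195 175] 14.4583
```

View pics/lift.png

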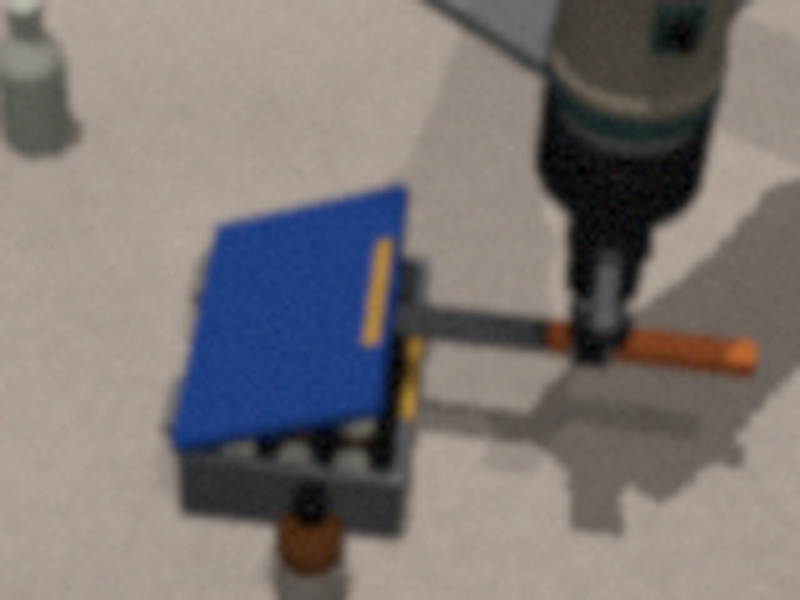

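The cover is well up (front corner near (405,188), notch wall visible at (410,370)), and the blade under it is still about level. I'll carry on along the arc.

```bash
cat >> h.py <<'E'
def corner(th,y=-70,h=10):
    x=55-110*np.cos(th)+h*np.sin(th); z=50+110*np.sin(th)+h*np.cos(th)
    return np.r_[CASE,0]+Rz(YC)@[x,y,0]+[0,0,z]
E
python3 - <<'E'
from h import *
S=camera('side'); print([(t,proj(S,corner(t))[0].round(1).tolist()) for t in(.25,.3,.35,.4,.45,.5)])
for th in np.arange(.55,1.71,.115):
    c=servo_line(arc(th),v=45,contact_N=12); s=sense(); print(round(th,2),c,np.round(s['tool_pos'],1),np.round(s['ft_force'],1),np.round(s['moment'],2))
    if c: break
S=camera('side'); e=proj(S,np.r_[CASE,45])[0].astype(int)
a=S['color'][e[1]-90:e[1]+60,e[0]-80:e[0]+120]; print(e-[80,90],sense()['time'])
print([(round(t,2),proj(S,corner(t))[0].round(1).tolist(),proj(S,corner(t,70))[0].round(1).tolist()) for t in(1.4,1.5,1.6,1.7,1.8,1.9)])
cv2.imwrite('pics/open.png',cv2.resize(a[:,:,::-1],(800,600),interpolation=cv2.INTER_CUBIC))
E
```

```text
[(0.25, [279.0, 216.4]), (0.3, [278.3, 215.0]), (0.35, [277.5, 213.6]), (0.4, [276.6, 212.2]), (0.45, [275.6, 210.9]), (0.5, [274.6, 209.5])]
0.55 False [430.2 160.2  90.1] [ 1.2  0.6 -2.1] [-0.03  0.13  0.03]
0.66 False [435.3 161.6  97.7] [-0.4 -0.5 -2. ] [-0.09  0.11 -0.02]
0.78 False [441.2 163.4 104.5] [-0.4 -0.8 -2. ] [-0.01  0.12 -0.03]
0.9 False [447.9 165.3 110.7] [ 0.1 -0.6 -0.9] [ 0.01  0.13 -0.02]
1.01 False [455.1 167.4 116. ] [ 0.   0.1 -0.5] [-0.    0.07 -0.07]
1.12 False [462.9 169.6 120.4] [-0.6 -0.4 -1. ] [-0.02 -0.05  0.  ]
1.24 False [471.  171.9 123.9] [-0.3 -0.2 -0.4] [ 0.   -0.    0.05]
1.36 False [479.4 174.4 126.3] [ 0.6 -0.5 -1.4] [-0.01  0.01 -0.05]
1.47 False [488.1 176.8 127.7] [ 0.  -0.2 -1.1] [-0.01 -0.04 -0.01]
1.58 False [496.9 179.4 128. ] [ 0.4 -0.1 -1.1] [ 0.   -0.01  0.03]
1.7 False [505.6 181.8 127.3] [ 0.  -0.2 -1.6] [ 0.04 -0.02 -0.01]
[175 155] 18.4667
[(1.4, [241.9, 192.6], [231.7, 237.4]), (1.5, [237.4, 192.0], [226.9, 236.7]), (1.6, [233.0, 191.7], [222.0, 236.4]), (1.7, [228.7, 191.7], [217.3, 236.3]), (1.8, [224.5, 192.1], [212.7, 236.6]), (1.9, [220.5, 192.7], [208.3, 237.1])]
```

View pics/open.png

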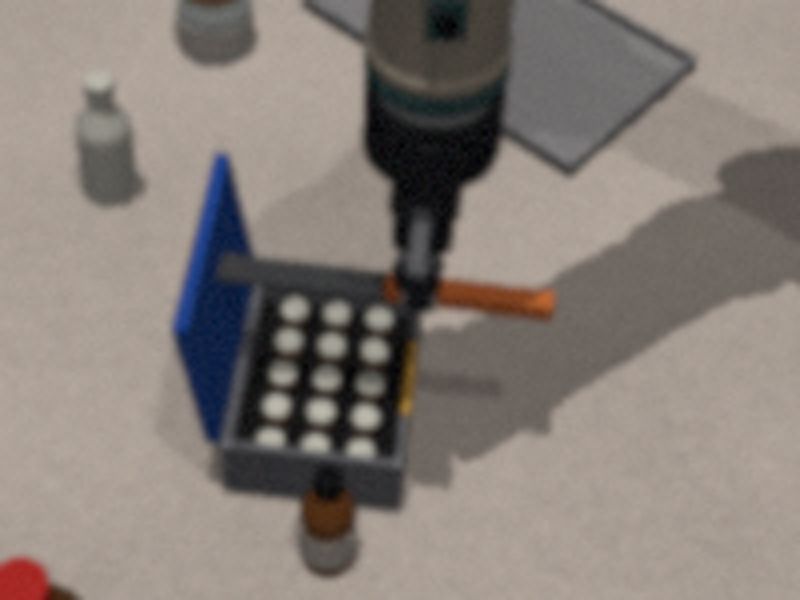

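The cover's far top corner is at (222,155) in the crop, which is about 1.65 rad: past upright. Now I'll push gently to the stop.

```bash
python3 - <<'E'
from h import *
for th in(1.78,1.86,1.94,2.02,2.1):
    c=servo_line(arc(th),v=30,contact_N=5); s=sense(); print(round(th,2),c,np.round(s['tool_pos'],1),np.round(s['ft_force'],1),np.round(s['moment'],2))
    if c: break
S=camera('side'); e=proj(S,np.r_[CASE,45])[0].astype(int)
m=mask(S,[105,120,40],[130,255,255],[195,150,250,280]); P=pix(m); i=np.argsort(P[:,1])[:4]; print('top corner',P[i].tolist(), 'left',P[:,0].min(), P[P[:,0]==P[:,0].min()].tolist())
E
```

```text
1.78 False [511.5 183.5 126.2] [ 0.1 -0.2 -0.7] [0.01 0.04 0.01]
1.86 False [517.5 185.2 124.6] [-0.3  0.5 -0.6] [-0.03 -0.02 -0.01]
1.94 True [519.7 185.4 122.2] [-0.7  0.  -0.9] [-0.02  0.04  0.03]
top corner [[222.0, 195.0], [223.0, 195.0], [222.0, 196.0], [223.0, 196.0]] left 211.0 [[211.0, 235.0], [211.0, 236.0], [211.0, 237.0], [211.0, 238.0]]
```

```bash
python3 - <<'E'
from h import *
d=Rz(YC)[:,0]
p=np.array(sense()['tool_pos']); c=servo_line(p+8*d,v=25,contact_N=8); s=st(c); print('moved',(np.array(s['tool_pos'])-p)@d)
S=camera('side')
m=mask(S,[105,120,40],[130,255,255],[195,150,250,280]); P=pix(m); i=np.argsort(P[:,1])[:3]; print('top corner',P[i].tolist(), 'left',P[P[:,0]==P[:,0].min()].tolist())
# retreat
p=np.array(s['tool_pos']); servo_line(p-40*d,v=150); p=p-40*d; servo_line(np.r_[p[:2],150],v=200); 
hold(.1);S=camera('side')
m=mask(S,[105,120,40],[130,255,255],[195,150,250,280]); P=pix(m); i=np.argsort(P[:,1])[:3]; print('top corner',P[i].tolist(), 'left',P[P[:,0]==P[:,0].min()].tolist())
g=SP+(Rz(YS)@[-G,0,0])[:2]
servo_line(np.r_[(p-60*d)[:2],150],v=200)
move_pose(np.r_[g,130],tool(YS)); servo_line(np.r_[g,50],v=200); hold(.3); st()
T=camera('top');S=camera('side')
a=S['color'][110:230,250:390]
cv2.imwrite('pics/pl.png',cv2.resize(a[:,:,::-1],(700,600),interpolation=cv2.INTER_CUBIC))
X=lambda x,z:np.r_[SP,0]+Rz(YS)@[x,0,0]+[0,0,z]
for n,d in(('T',T),('S',S)): print(n,'exp tip,end',proj(d,np.array([X(100,54),X(-100,54)])).round(1).tolist())
E
```

```text
True t 19.74 p [519.3 184.8 121.1] F [-0.7 -0.2  1.2] M [-0.01  0.05  0.01] w 12.2 q [ 0.06  0.74 -0.72  1.87  0.67  0.8   0.83]
moved -0.48491351128551446
top corner [[222.0, 195.0], [223.0, 195.0], [222.0, 196.0]] left [[211.0, 235.0], [211.0, 236.0], [211.0, 237.0], [211.0, 238.0]]
top corner [[222.0, 195.0], [223.0, 195.0], [222.0, 196.0]] left [[211.0, 235.0], [211.0, 236.0], [211.0, 237.0], [211.0, 238.0]]
 t 23.28 p [ 570.6 -165.6   51.1] F [-0.5 -0.1 -1.3] M [0.01 0.04 0.01] w 12.4 q [ 0.55  0.84 -0.51  1.8   0.63  0.66  0.85]
T exp tip,end [[321.6, 171.9], [299.0, 228.0]]
S exp tip,end [[272.2, 136.4], [320.4, 168.0]]
```

View pics/pl.png

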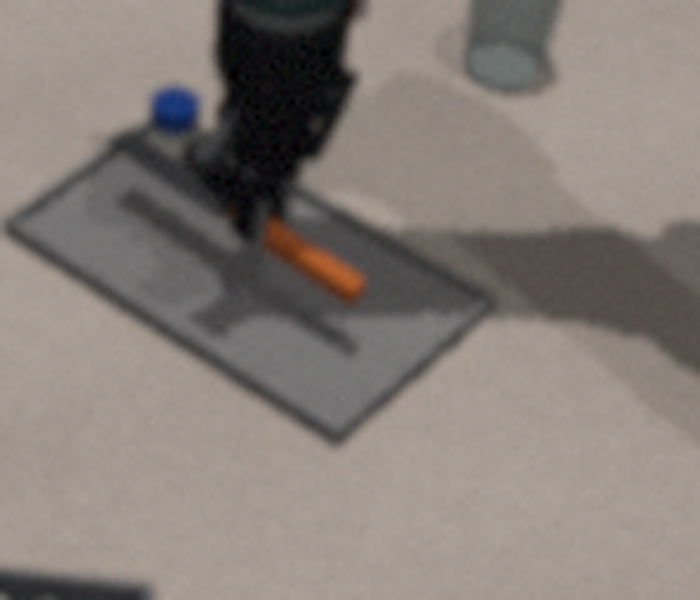

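Cover is at its stop: corner at (222,195), unchanged after I backed off. In the placing view the spatula is level over its old place, tip near (125,140), handle end near (360,290), and the jar is untouched. I'll lower and release it.

```bash
python3 - <<'E'
from h import *
g=np.array(sense()['tool_pos'])[:2]
print(servo_line(np.r_[g,15],v=60,contact_N=4)); st()
print(servo_line(np.r_[g,6.5],v=15,contact_N=4)); st()
grip(40); hold(.2); st('open')
servo_line(np.r_[g,120],v=150)
up=np.r_[g,230]; servo_line(up,v=250)
movej([1.251,0.628,0.038,1.517,-0.027,0.996,-0.02]); hold(.3)
T=camera('top');S=camera('side')
oT=mask(T,[3,120,80],[20,255,255],[270,165,345,240]);oS=mask(S,[3,120,80],[20,255,255],[262,140,340,190])
print('handle fit',fit_box([T,S],[oT,oS],4,18,[610,-130,-.3],100,14,x0=-50), sense()['time'])
a=T['color'][120:260,90:440]; b=S['color'][80:300,150:400]
cv2.imwrite('pics/fin.png',np.vstack([cv2.resize(a,(700,280)),cv2.resize(b,(363,320))if 0 else cv2.copyMakeBorder(cv2.resize(b,(363,320)),0,0,0,337,0)])[:,:,::-1])
E
```

```text
False
 t 24.12 p [ 570.4 -165.5   14.9] F [-0.4 -0.5 -0.7] M [-0.05 -0.08 -0.06] w 12.0 q [ 0.52  0.89 -0.47  1.81  0.67  0.6   0.82]
True
 t 24.65 p [ 570.2 -165.7    7.1] F [0.3 0.  4.8] M [-0.02  0.12 -0.04] w 12.1 q [ 0.52  0.91 -0.46  1.81  0.68  0.59  0.81]
open t 25.23 p [ 569.4 -165.7    6.3] F [-0.4 -0.8 -0. ] M [-0.02  0.02  0.01] w 40.1 q [ 0.52  0.91 -0.46  1.81  0.68  0.59  0.81]
handle fit (array([ 5.88758075e+02, -1.76473213e+02, -4.04812334e-01]), array([ 0.01,  0.36,  0.13, -0.15,  0.24, -0.31, -0.16,  0.36,  0.26,
        0.42])) 29.3417
```

View pics/fin.png

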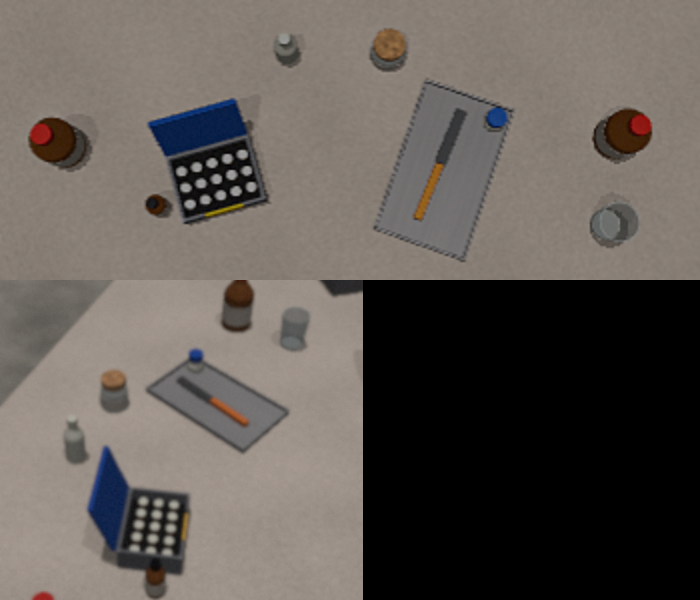

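The final picture shows the cover leaning back past upright (top view (200,128)), the spatula flat in the tray from (418,218) to (460,112), and the jar, beaker and bottles where they stood. I'll hand in.

```bash
python3 -c "
from workcell import *
print(sign_off())"
```

```text
the job is handed in; nothing more can be done
None
```

The job is handed in at about 29 s of robot time: the blade levered the cover up, the cover now rests at its stop past upright (about 1.87 rad by camera), the spatula lies flat in the tray, and the other things look unmoved in the last pictures.

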